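Line up the spice shakers by height

ROBOT

A 6-joint arm with a two-finger parallel gripper is mounted at the origin on the work surface. World frame = base frame: x ahead of the robot, y to its left, z up, the work surface at z = 0. Lengths are in m, angles in rad, forces in N, time in s.
With the tool pointing down it reaches from about 0.4 to 0.825 m from the base axis. Payload 7 kg.
Tool frame: the origin (TCP) lies between the finger pads; the fingertips stand arm.nose_length ahead of it and the grasp point (between the pads) is the TCP (arm.nose_length is the distance from the TCP to the fingertips, in m); x points along the fingers, z is the direction in which the jaws open and shut, and the axes are right-handed (so a half turn about x gives the same grasp; the last joint's range is limited). The gripper opens to 88 mm and grips with 3 to 60 N. Pads are 19 mm wide; open, the fingers measure 130 mm over their backs; the gripper's body (78 mm by 193 mm) begins 47 mm behind the grasp point.
Start: joints at [1.58, 0.359, 0.012, 0, -1.224, -0.288], TCP at [0.186, 0.649, 0.223] pointing down, gripper open.
Joint ranges: [-3.07, 3.07], [-1.43, 2.12], [-1.02, 1.25], [-3.03, 1.67], [-3.05, -0], [-3.03, 3.03]. Speed limits (rad/s): [2.39, 2.39, 3.01, 3.14, 3.14, 3.14].

INTERFACE

Orientations are given as [roll, pitch, yaw] about the fixed x, y, z axes, in that order (R = Rz(yaw) Ry(pitch) Rx(roll)).
In Python, from station import arm, viewer, spotter gives the robot as it stands.
- The arm moves only by the shell command python3 -m handwheel 'ROWS' [FORCE]. ROWS is a JSON object of lists of equal length, an entry for each row: "gripper": the gripper command: -1 is shut, 1 is fully open, values between are in proportion; "travel": the shift along the world's x, y, z each as a share of 500 mm, from -1 to 1, a list of three; "spin": the turn about the world's z as a share of 45 degrees, from -1 to 1. A call has 1 to 20 rows; each row is the pose to reach, as a shift and turn from the pose commanded when the call began; what a row does not reach only later rows make up. A row lasts 1/10 s, in which the tool goes at most 50 mm and 8.59 degrees, less where a joint would pass 70% of its speed; a pose out of reach is approached as far as the arm can. A call with a number of a shift or a turn outside -1 to 1 is refused whole. A call with a gripper value outside its range is refused whole. The fingers move at their own pace and stop on an object; FORCE is the grip in N (left out, the last holds). Time passes only in rows, so rows that repeat a pose let the fingers close. It gives the time, the measured TCP pose, the force and the opening at its end, in the units of the state.
- arm.get_state(): the state, without advancing time (a new reading comes with each control period).
- viewer.grab_frame(name): name is "scene" or "top" or "wrist"; returns a dict with "pixels" (384x512x3 uint8, blue, green, red), "fx", "fy", "cx", "cy" (pixels), "k1" (the pictures are not rectified: a ray, as slopes to the right and down, at radius r is drawn at 1 + k1 r^2 times it, then the intrinsics apply), "eye" and "attitude" of the camera in the world. Camera axes: x right, y down, z forward; pixel columns grow to the right and rows downward; lengths in m; the calibration is good to about 2 mm. A picture is of the moment at which its call begins. There is no depth.
- arm.job_done(): hands the job in, once; it reports no verdict.
Trained networks look in the newest picture that a camera, given by its name, has taken for a name from the list of things; names that differ only in an ending like _2 or _b are one class to them, and where a whole thing is asked for, a point or a joint stands for the part that bears it (a point fixed in the world has none). Each returns a list of dicts, best first, with "conf" (0 to 1); they miss things now and then, are a little off and sometimes report something else, mostly with a low value. They report only what shows in the picture. A call takes as long as a camera call. They do not tell look-alikes from the thing itself.
- spotter.spot_in(camera, label): "rect" ([left, top, right, bottom] in pixels, round what is visible of it).
- spotter.tip_of(camera, label): "at" ([column, row] in pixels: a listed point, or the origin of a listed thing).
The state is a dict: "t": time; "q": joint angles; "qd": joint speeds; "joint_efforts": joint torques, N m; "eef_pos": TCP position; "ee_rot": TCP orientation; "force": force on the tool from outside, world axes, zero at the start; "moment": the same for the moment, N m; "width": finger opening in m.
Only numpy, scipy, OpenCV 4.12 (cv2) and the standard library are available. Lean on these libraries where they do the work, as an engineer would, in place of code of your own. Each camera call takes 0.05 s, during which the arm holds its last target.

TASK

Line the four spice shakers up by height on the row of round black pads, one to a pad: the shortest on the pad next to the red timer, then taller pad by pad, the tallest at the other end. Keep every shaker upright throughout, and leave each standing fully on its pad, at about the pad's centre.

Things in the scene. Friction and masses are not known exactly. Their poses are not given: they have to be found in the camera images.
- shaker_yellow_mid (a point): spice shaker: upright closed round metal can with a yellow plastic top, 44 mm in diameter all the way up, 46 mm tall in all; the point is its centre, half-way up (23 mm above its underside); z runs up its axis. It stands loose on the table at the start.
- shaker_blue_mid (a point): spice shaker: upright closed round metal can with a blue plastic top, 44 mm in diameter all the way up, 64 mm tall in all; the point is its centre, half-way up (32 mm above its underside); z runs up its axis. It stands loose on the table at the start.
- shaker_white_mid (a point): spice shaker: upright closed round metal can with a white plastic top, 44 mm in diameter all the way up, 82 mm tall in all; the point is its centre, half-way up (41 mm above its underside); z runs up its axis. It stands loose on the table at the start.
- shaker_green_mid (a point): spice shaker: upright closed round metal can with a green plastic top, 44 mm in diameter all the way up, 100 mm tall in all; the point is its centre, half-way up (50 mm above its underside); z runs up its axis. It stands loose on the table at the start.
- slot_1_top (a point): round black pad 68 mm in diameter, with a 3 mm white line round it, fixed; number 1 of four in a row, counted from the robot's left end (+y) to its right end. The pads are 95 mm apart on a low grey ledge (85 mm deep, 6 mm high); the point is the centre of the pad's top face, 8 mm above the table. z up; y along the row towards pad 1.
- slot_2_top (a point): round black pad 68 mm in diameter, with a 3 mm white line round it, fixed; number 2 of four in a row, counted from the robot's left end (+y) to its right end. The pads are 95 mm apart on a low grey ledge (85 mm deep, 6 mm high); the point is the centre of the pad's top face, 8 mm above the table. z up; y along the row towards pad 1.
- slot_3_top (a point): round black pad 68 mm in diameter, with a 3 mm white line round it, fixed; number 3 of four in a row, counted from the robot's left end (+y) to its right end. The pads are 95 mm apart on a low grey ledge (85 mm deep, 6 mm high); the point is the centre of the pad's top face, 8 mm above the table. z up; y along the row towards pad 1.
- slot_4_top (a point): round black pad 68 mm in diameter, with a 3 mm white line round it, fixed; number 4 of four in a row, counted from the robot's left end (+y) to its right end. The pads are 95 mm apart on a low grey ledge (85 mm deep, 6 mm high); the point is the centre of the pad's top face, 8 mm above the table. z up; y along the row towards pad 1.
- timer: red round kitchen timer with a white band, 61 mm in diameter and 43 mm high, fixed on the grey ledge at one end of the row, about 100 mm from the centre of the nearest pad, which is pad 1 or pad 4. (A white open sugar pot, also fixed, 60 mm in diameter and 40 mm high, stands at the other end.) The origin is the centre of its underside.
Not all that is in view belongs to the job. What is shaped like the part that bears shaker_blue_mid but purple is not meant.

How it is judged:
By the outcome, as a careful person would: the job done as asked, in the order asked, and still so for the second after the job is handed in, with the robot touching nothing.
It also fails if it takes over 99 s, if anything falls off the work surface, if the arm or the gripper's body presses on something with over 40 N, if the wrist force passes 120 N, or if a joint passes its speed limit or range.

## Working session

There is one attempt and no reset: what is moved stays moved. The work goes in short steps, Python scripts to look and compute and a shell command to move; the robot and the scene stay as the last step left them, time stands still between calls to the robot, and variables do not carry over. Pictures are saved under pics/ and viewed, and the job is handed in when it is done.

```bash
ls; mkdir -p pics; cat > h.py <<'E'
import numpy as np,cv2
from station import arm,viewer,spotter
from scipy.spatial.transform import Rotation as R
def rot(a):
    a=np.array(a,float)
    if a.shape==(3,3): return a
    if a.size==4: return R.from_quat(a).as_matrix()
    return R.from_euler('xyz',a).as_matrix()
def ray(f,u,v):
    xd=np.array([(u-f['cx'])/f['fx'],(v-f['cy'])/f['fy']]); x=xd.copy()
    for _ in range(20): x=xd/(1+f['k1']*(x@x))
    return np.array(f['eye']),rot(f['attitude'])@np.array([x[0],x[1],1])
def at_z(f,u,v,z):
    e,d=ray(f,u,v); return e+d*(z-e[2])/d[2]
def proj(f,p):
    c=rot(f['attitude']).T@(np.array(p)-np.array(f['eye'])); x=c[:2]/c[2]; x=x*(1+f['k1']*(x@x))
    return np.array([x[0]*f['fx']+f['cx'],x[1]*f['fy']+f['cy']])
E
python3 - <<'E'
from h import *
s=arm.get_state();print(s,arm.nose_length)
for n in("scene","top","wrist"):
    f=viewer.grab_frame(n);cv2.imwrite(f'pics/{n}0.png',f['pixels'])
    print(n,{k:f[k] for k in f if k!='pixels'})
    H={'shaker_yellow_mid':.023,'shaker_blue_mid':.032,'shaker_white_mid':.041,'shaker_green_mid':.05,'slot_1_top':.008,'slot_2_top':.008,'slot_3_top':.008,'slot_4_top':.008,'timer':.006}
    for l,z in H.items():
        for d in spotter.tip_of(n,l)[:4] : print(l,np.round(d['at'],1),round(d['conf'],2),at_z(f,*d['at'],z).round(4))
E
```

```text
pics
{'t': 0.0, 'q': array([ 1.58007834e+00,  3.59379877e-01,  1.10901957e-02, -3.70883716e-04,
       -1.22408479e+00, -2.88108434e-01]), 'qd': array([ 2.20936898e-04,  2.15381601e-05, -1.65787172e-03, -6.66129258e-04,
       -7.51212245e-04, -6.93287859e-04]), 'joint_efforts': array([-2.31169741e-05, -5.82719135e+01,  2.93046659e+01,  6.99694633e+00,
        6.94145914e-03, -1.62413630e-04]), 'eef_pos': array([0.18565599, 0.64846867, 0.22243712]), 'ee_rot': array([ 0.07070074,  1.56918012, -1.77904831]), 'force': array([-0.62383522, -0.88296765,  0.47831924]), 'moment': array([0.00213531, 0.02381899, 0.00109239]), 'width': 0.0877067824244344} 0.019
scene {'fx': 362.84190186233275, 'fy': 362.84190186233275, 'cx': 252.96894296210942, 'cy': 195.83664653072458, 'k1': -0.07640684489718148, 'eye': array([1.07170055, 0.40548293, 0.48103525]), 'attitude': array([-2.1570373 ,  0.00677554,  2.25773637])}
shaker_yellow_mid [319.6 198.3] 0.96 [0.4539 0.0895 0.023 ]
shaker_blue_mid [260.1 161.4] 0.84 [ 0.4135 -0.1142  0.032 ]
shaker_blue_mid [246.9 187.4] 0.63 [ 0.5323 -0.0591  0.032 ]
shaker_w
[... 1033 characters left out ...]
id [211.7 243.1] 0.27 [0.4644 0.0924 0.032 ]
shaker_white_mid [107.7 245.6] 0.88 [0.4546 0.3276 0.041 ]
shaker_green_mid [390.  250.5] 0.75 [ 0.4523 -0.3126  0.05  ]
slot_1_top [213.  168.2] 0.56 [0.6398 0.0944 0.008 ]
slot_2_top [253.2 171.6] 0.73 [ 6.332e-01 -3.000e-04  8.000e-03]
slot_3_top [289.7 172. ] 0.95 [ 0.6338 -0.0864  0.008 ]
slot_4_top [332.  174.4] 0.6 [ 0.6298 -0.187   0.008 ]
timer [163.2 165.3] 0.57 [0.6451 0.2123 0.006 ]
wrist {'fx': 272.304376789915, 'fy': 272.304376789915, 'cx': 255.66573350099222, 'cy': 193.9662773355861, 'k1': -0.06698062251770145, 'eye': array([0.25426467, 0.62901933, 0.38484419]), 'attitude': array([ 2.87631550e+00, -7.60789648e-04, -1.84963254e+00])}
```

View pics/scene0.png

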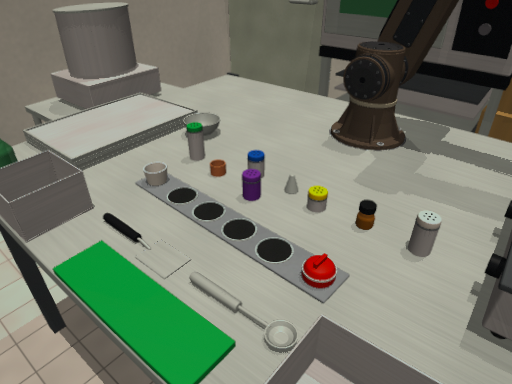

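View pics/top0.png

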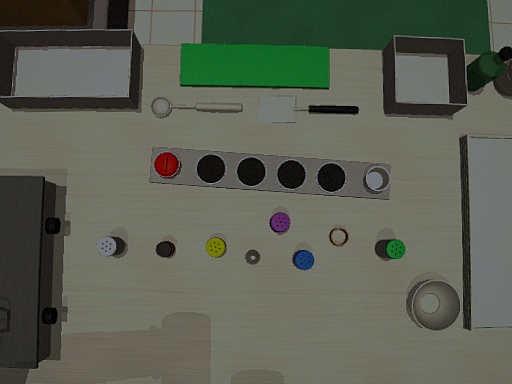

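The scene picture shows the red timer at (320,270) beside pad 1. The sugar pot is at (157,173), beside pad 4.

Look-alikes, by pixel in the scene picture:

| Thing wanted | Chosen | Could be mistaken for it |
|---|---|---|
| Blue shaker | (257,163) | purple can (251,185) |
| White shaker | (424,233) | sugar pot (157,173) |
| Yellow shaker | (317,197) | brown jar (367,215) |
| Green shaker | (195,140) | green bottle at the picture's edge |

Next I'll measure precisely from the top camera and check the choices in one crop.

```bash
cat > meas.py <<'E'
from h import *
def caps(f,verbose=True):
    im=f['pixels'];hsv=cv2.cvtColor(im,cv2.COLOR_BGR2HSV)
    out={}
    for n,lo,hi,h in(('yellow',(22,120,80),(35,255,255),.046),('blue',(100,120,60),(122,255,255),.064),('green',(45,120,60),(80,255,255),.1),('white',(0,0,150),(180,40,255),.082)):
        m=cv2.inRange(hsv,np.array(lo),np.array(hi))
        m=cv2.morphologyEx(m,cv2.MORPH_CLOSE,np.ones((5,5)))
        k,l,st,ce=cv2.connectedComponentsWithStats(m)
        out[n]=[(ce[i].round(1),st[i][2:].tolist(),h) for i in range(1,k) if 60<st[i][4]<1200]
    return out
E
python3 - <<'E'
from meas import *
f=viewer.grab_frame('top')
for n,c in caps(f).items():
    for ce,st,h in c:
        if n!='white' or (90<ce[0]<125 and 230<ce[1]<260): print(n,ce,st,at_z(f,*ce,h).round(4))
g=cv2.cvtColor(f['pixels'],cv2.COLOR_BGR2GRAY)
m=cv2.inRange(g,0,45);k,l,st,ce=cv2.connectedComponentsWithStats(m)
P=[]
for i in range(1,k):
    if 140<ce[i][1]<200 and 300<st[i][4]<1500: print('pad',ce[i].round(1),st[i][2:],at_z(f,*ce[i],.008).round(4))
cv2.imwrite('pics/crop0.png',cv2.resize(f['pixels'][140:280,90:420],None,fx=2.4,fy=2.4,interpolation=cv2.INTER_CUBIC))
E
```

```text
yellow [215.  246.9] [19, 19, 289] [0.4561 0.084  0.046 ]
blue [304.  259.8] [19, 19, 283] [ 0.4304 -0.1143  0.064 ]
green [395.2 248.8] [19, 20, 288] [ 0.4569 -0.3092  0.1   ]
pad [165.8 163.9] [ 25  23 367] [0.6483 0.2059 0.008 ]
pad [210.6 168.3] [ 28  28 620] [0.6394 0.1002 0.008 ]
pad [250.7 171.2] [ 28  28 619] [0.634  0.0055 0.008 ]
pad [290.9 174.1] [ 28  29 614] [ 0.6288 -0.0894  0.008 ]
pad [330.9 177.2] [ 27  28 606] [ 0.6232 -0.1844  0.008 ]
```

View pics/crop0.png

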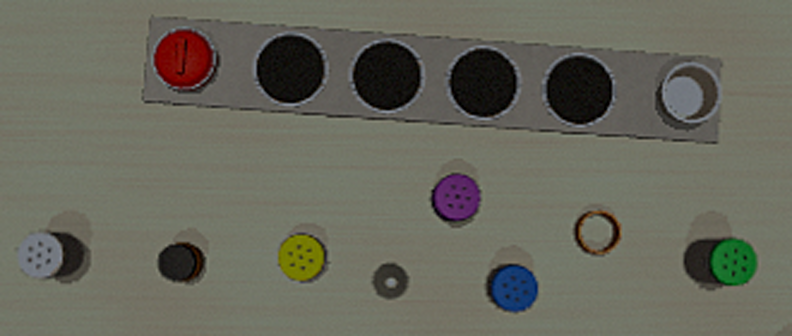

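Both views agree on which is which. In the top picture the caps are white (107,246), yellow (215,247), blue (304,260) and green (395,249). The purple can (280,222) and the brown jar (165,249) are excluded. The measured pads are 95 mm apart, as specified.

```bash
python3 - <<'E'
from meas import *
f=viewer.grab_frame('top');im=f['pixels']
sub=im[230:262,92:122].min(axis=2);print(sub.max())
m=cv2.inRange(sub,130,255);m=cv2.morphologyEx(m,cv2.MORPH_CLOSE,np.ones((5,5)))
for t in(120,130,140,150):
  m=cv2.morphologyEx(cv2.inRange(sub,t,255),cv2.MORPH_CLOSE,np.ones((5,5)))
  k,l,st,ce=cv2.connectedComponentsWithStats(m)
  for i in range(1,k):
    if st[i][4]>60: print(t,ce[i]+[92,230],st[i],at_z(f,*(ce[i]+[92,230]),.082).round(4))
print(at_z(f,280,221.7,.064))
s=arm.get_state();M=rot(s['ee_rot']);print(M.round(3)); print('jaw angle',np.degrees(np.arctan2(M[1,2],M[0,2])), 'pad row angle',np.degrees(np.arctan2(.1002+.1844,.6394-.6232)))
E
```

```text
127
[ 0.51412357 -0.06016452  0.064     ]
[[-0.     0.961 -0.275]
 [-0.    -0.275 -0.961]
 [-1.    -0.     0.   ]]
jaw angle -105.97391843960595 pad row angle 86.74212547294714
```

```bash
python3 - <<'E'
from meas import *
f=viewer.grab_frame('top');im=f['pixels']
sub=im[230:262,92:122].min(axis=2)
for t in(85,95,105):
  m=cv2.morphologyEx(cv2.inRange(sub,t,255),cv2.MORPH_CLOSE,np.ones((5,5)))
  k,l,st,ce=cv2.connectedComponentsWithStats(m)
  for i in range(1,k):
    if st[i][4]>60: print(t,ce[i]+[92,230],st[i],at_z(f,*(ce[i]+[92,230]),.082).round(4))
E
python3 -m handwheel '{"gripper":[1,1,1,1,1,1,1,1,1,1,1,1],"travel":[[0.05,-0.05,0],[0.1,-0.1,0],[0.15,-0.15,0],[0.2,-0.2,0],[0.25,-0.3,0],[0.3,-0.35,0],[0.35,-0.4,0],[0.4,-0.45,0],[0.45,-0.5,0],[0.5,-0.55,0],[0.54,-0.6,0],[0.54,-0.64,0]],"spin":[-0.1,-0.2,-0.3,-0.4,-0.5,-0.6,-0.7,-0.8,-0.9,-1,-1,-1]}' 20
```

```text
85 [104.53113553 245.19047619] [  0   0  30  32 819] [0.456  0.3237 0.082 ]
95 [103.48812665 245.79683377] [  0   0  30  32 758] [0.4546 0.3259 0.082 ]
105 [103.32819723 247.1540832 ] [  0   0  30  32 649] [0.4517 0.3262 0.082 ]
t: 2.85
eef_pos: [0.4575, 0.3274, 0.2231]
ee_rot: [1.385, 1.57, -1.252]
force: [-0.2, 0.3, -0.5]
width: 0.0878
```

```bash
python3 -m handwheel '{"gripper":[1,1,1,1,1,1],"travel":[[0,0,0],[0,0,0],[0,0,0],[0,0,0],[0,0,0],[0,0,0]],"spin":[-0.18,-0.36,-0.54,-0.72,-0.72,-0.72]}'
python3 - <<'E'
from meas import *
s=arm.get_state();M=rot(s['ee_rot']);print(s['eef_pos'],'jaw',np.degrees(np.arctan2(M[1,2],M[0,2])),M[:,0])
f=viewer.grab_frame('wrist');cv2.imwrite('pics/w1.png',f['pixels'])
print(f['eye'],spotter.spot_in('wrist','shaker_white_mid')[:2])
E
```

```text
t: 3.45
eef_pos: [0.4555, 0.3289, 0.2235]
ee_rot: [-1.882, 1.571, 1.205]
force: [0.1, -0.6, 0.1]
width: 0.0875
[0.45548049 0.32893141 0.22348522] jaw 176.88646754542947 [ 8.40757142e-05  2.19498459e-04 -9.99999972e-01]
[0.45234324 0.25799062 0.38494795] [{'rect': [240.0, 151.8, 272.4, 197.6], 'conf': 0.73}, {'rect': [74.7, 62.8, 129.1, 110.7], 'conf': 0.49}]
```

View pics/w1.png

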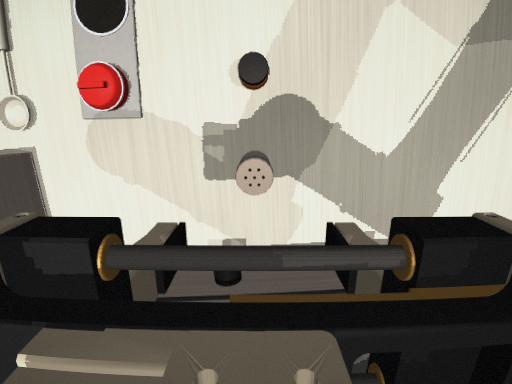

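The wrist picture shows the white cap at about (254,175), centred between the jaws, with the brown jar (253,68) well clear.

```bash
cat >> meas.py <<'E'
def circ(f,u,v,h,r=.022):
    """refine cap centre: project circle, maximize gradient across rim"""
    g=cv2.GaussianBlur(f['pixels'],(3,3),0).astype(np.float32)
    p0=at_z(f,u,v,h)
    th=np.linspace(0,2*np.pi,72,endpoint=False);best=None
    for dx in np.arange(-.014,.0141,.001):
        for dy in np.arange(-.014,.0141,.001):
            def s(rr):
                q=np.array([proj(f,p0+[dx+rr*np.cos(t),dy+rr*np.sin(t),0]) for t in th],np.float32)
                return cv2.remap(g,q[:,0].reshape(1,-1),q[:,1].reshape(1,-1),cv2.INTER_LINEAR)[0]
            sc=np.abs(s(r+.0025)-s(r-.0025)).sum(1).clip(0,80).mean()
            if best is None or sc>best[0]: best=(sc,p0+[dx,dy,0])
    return best
E
python3 - <<'E'
from meas import *
f=viewer.grab_frame('wrist')
print(at_z(f,254.5,175.5,.082),circ(f,254.5,175.5,.082))
f=viewer.grab_frame('top')
cv2.imwrite('pics/t1.png',f['pixels'])
for n,u,v,h in(('white',107,246,.082),('yellow',215,246.9,.046),('blue',304,259.8,.064),('green',395.2,248.8,.1)): print(n,circ(f,u,v,h))
for u,v in((210.6,168.3),(250.7,171.2),(290.9,174.1),(330.9,177.2)): print(circ(f,u,v,.008,.033))
E
```

```text
[0.45707709 0.31835447 0.082     ] (np.float32(79.20771), array([0.45707709, 0.32135447, 0.082     ]))
white (np.float32(64.19453), array([0.45433053, 0.31914853, 0.082     ]))
yellow (np.float32(80.0), array([0.4561258 , 0.08399058, 0.046     ]))
blue (np.float32(80.0), array([ 0.42843154, -0.11525831,  0.064     ]))
green (np.float32(80.0), array([ 0.45689445, -0.31117967,  0.1       ]))
(np.float32(80.0), array([0.63642223, 0.10008349, 0.008     ]))
(np.float32(80.0), array([0.63208618, 0.00363274, 0.008     ]))
(np.float32(80.0), array([ 0.62681546, -0.09126957,  0.008     ]))
(np.float32(80.0), array([ 0.62109814, -0.18533389,  0.008     ]))
```

```bash
sed -i 's/clip(0,80)/clip(0,300)/' meas.py; python3 -m handwheel '{"gripper":[1,1,1,1,1,1,1,1,-1,-1,-1,-1,-1,-1,-1,-1,-1,-1],"travel":[[0,-0.018,0],[0,-0.018,-0.08],[0,-0.018,-0.16],[0,-0.018,-0.24],[0,-0.018,-0.3],[0,-0.018,-0.34],[0,-0.018,-0.346],[0,-0.018,-0.346],[0,-0.018,-0.346],[0,-0.018,-0.346],[0,-0.018,-0.346],[0,-0.018,-0.346],[0,-0.018,-0.346],[0,-0.018,-0.346],[0,-0.018,-0.346],[0,-0.018,-0.346],[0,-0.018,-0.346],[0,-0.018,-0.346]],"spin":[0,0,0,0,0,0,0,0,0,0,0,0,0,0,0,0,0,0]}' 20
```

```text
t: 5.45
eef_pos: [0.4558, 0.32, 0.0504]
ee_rot: [-2.408, 1.571, 0.674]
force: [-0.0, -0.5, 1.6]
width: 0.0438
```

```bash
python3 -m handwheel '{"gripper":[-1,-1,-1,-1,-1],"travel":[[0,0,0.08],[0,0,0.16],[0,0,0.24],[0,0,0.3],[0,0,0.3]],"spin":[0,0,0,0,0]}'
python3 -m handwheel '{"gripper":[-1,-1,-1,-1,-1,-1,-1,-1,-1,-1,-1,-1,-1,-1],"travel":[[0.02,-0.05,0],[0.06,-0.12,0],[0.1,-0.2,0],[0.14,-0.28,0],[0.18,-0.36,0],[0.22,-0.44,0],[0.26,-0.52,0],[0.3,-0.6,0],[0.33,-0.68,0],[0.34,-0.75,0],[0.345,-0.8,0],[0.345,-0.82,0],[0.345,-0.82,0],[0.345,-0.82,0]],"spin":[0,0,0,0,0,0,0,0,0,0,0,0,0,0]}'
python3 - <<'E'
from meas import *
s=arm.get_state();p=s['eef_pos'];print(p)
f=viewer.grab_frame('wrist');cv2.imwrite('pics/w2.png',f['pixels'])
h=p[2]-.050+.082
print(proj(f,[p[0],p[1],h]))
u=proj(f,[p[0],p[1],h]);b=circ(f,u[0],u[1],h);print(b, b[1]-p)
f=viewer.grab_frame('scene');cv2.imwrite('pics/s2.png',f['pixels'])
E
```

```text
t: 5.95
eef_pos: [0.4574, 0.3215, 0.205]
ee_rot: [-2.263, 1.563, 0.821]
force: [0.5, 1.2, 0.1]
width: 0.0434
t: 7.35
eef_pos: [0.6279, -0.0896, 0.1997]
ee_rot: [-0.179, 1.57, 2.903]
force: [0.4, 0.2, -0.9]
width: 0.0438
[ 0.62786902 -0.08960834  0.19967813]
[257.12701454 259.44600149]
(np.float32(184.12077), array([ 0.62786902, -0.08960834,  0.23167813])) [ 0.00000000e+00 -2.77555756e-17  3.20000000e-02]
```

View pics/w2.png

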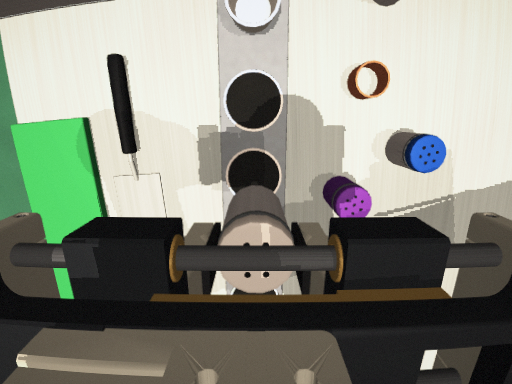

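View pics/s2.png

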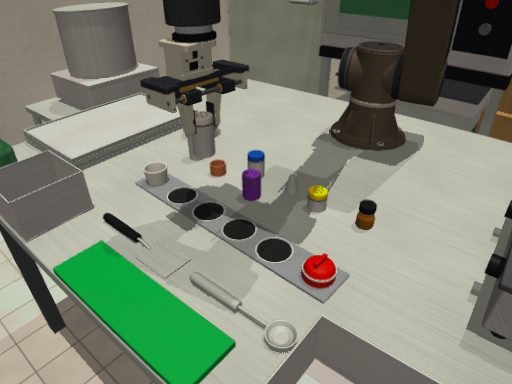

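```bash
python3 - <<'E'
from meas import *
f=viewer.grab_frame('wrist')
for p in((.6394,.1002),(.634,.0055),(.6288,-.0894),(.6232,-.1844)): print(proj(f,[*p,.008]).round(1))
print(circ(f,*proj(f,[.6232,-.1844,.008]),.008,.033))
f=viewer.grab_frame('top')
for n,u,v,h in(('yellow',215,246.9,.046),('blue',304,259.8,.064),('green',395.2,248.8,.1)): print(n,circ(f,u,v,h))
for u,v in((210.6,168.3),(250.7,171.2)): print(circ(f,u,v,.008,.033))
E
```

```text
[255.9 298.6]
[255.9 241.5]
[255.7 175.5]
[255.7 100.2]
(np.float32(300.0), array([ 0.6252, -0.1854,  0.008 ]))
yellow (np.float32(25.219809), array([0.4701258 , 0.06999058, 0.046     ]))
blue (np.float32(183.95728), array([ 0.43143154, -0.11125831,  0.064     ]))
green (np.float32(175.5195), array([ 0.45689445, -0.30917967,  0.1       ]))
(np.float32(38.740044), array([0.64942223, 0.08808349, 0.008     ]))
(np.float32(173.40569), array([0.63408618, 0.00563274, 0.008     ]))
```

```bash
python3 -m handwheel '{"gripper":[-1,-1,-1,-1,-1,-1,-1,-1,1,1,1,1,1],"travel":[[0.002,0,-0.08],[0.002,0,-0.16],[0.002,0,-0.22],[0.002,0,-0.255],[0.002,0,-0.27],[0.002,0,-0.281],[0.002,0,-0.281],[0.002,0,-0.281],[0.002,0,-0.281],[0.002,0,-0.281],[0.002,0,-0.281],[0.002,0,-0.281],[0.002,0,-0.281]],"spin":[0,0,0,0,0,0,0,0,0,0,0,0,0]}'

```

```text
t: 8.85
eef_pos: [0.6293, -0.0901, 0.06]
ee_rot: [-3.01, 1.571, 0.072]
force: [0.3, 0.4, -1.1]
width: 0.0778
```

```bash
python3 -m handwheel '{"gripper":[1,1,1,1,1,1,1,1,1,1,1,1,1,1],"travel":[[0,0,0.04],[0,0,0.12],[0,0,0.2],[0,0,0.28],[0,0,0.32],[-0.06,-0.06,0.32],[-0.12,-0.12,0.32],[-0.18,-0.18,0.32],[-0.24,-0.25,0.32],[-0.3,-0.32,0.32],[-0.344,-0.38,0.32],[-0.344,-0.43,0.32],[-0.344,-0.439,0.32],[-0.344,-0.439,0.32]],"spin":[0,0,0,0,0,0,0,0,0,0,0,0,0,0]}'
python3 - <<'E'
from meas import *
s=arm.get_state();p=s['eef_pos'];print(p)
f=viewer.grab_frame('wrist');cv2.imwrite('pics/w3.png',f['pixels'])
u=proj(f,[.457,-.3095,.1]);print(u,circ(f,*u,.1))
f=viewer.grab_frame('top');cv2.imwrite('pics/t3.png',f['pixels'])
u=proj(f,[.6297,-.0899,.09]);print(u,circ(f,*u,.09))
E
```

```text
t: 10.25
eef_pos: [0.457, -0.3102, 0.2197]
ee_rot: [-0.547, 1.571, 2.534]
force: [0.2, -0.1, 0.6]
width: 0.0877
[ 0.45703683 -0.31020264  0.21971525]
[256.40132838 189.83245212] (np.float32(212.67297), array([ 0.459 , -0.3125,  0.1   ]))
[294.86688923 168.7518714 ] (np.float32(192.39337), array([ 0.6287, -0.0899,  0.09  ]))
```

View pics/w3.png

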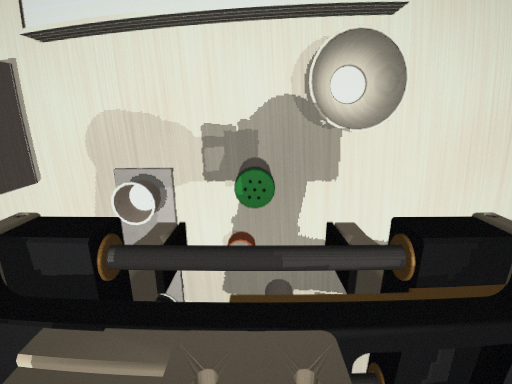

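View pics/t3.png

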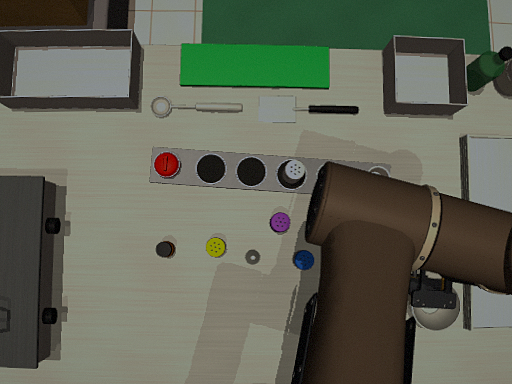

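The wrist picture shows the green cap at (255,188), centred between the jaws, and the bowl and sugar pot are clear. The top picture shows white standing on pad 3 at (294,169), where a centred shaker should appear.

```bash
python3 -m handwheel '{"gripper":[1,1,1,1,1,1,1,-1,-1,-1,-1,-1,-1,-1,-1,-1],"travel":[[0.002,-0.002,-0.06],[0.002,-0.002,-0.14],[0.002,-0.002,-0.22],[0.002,-0.002,-0.28],[0.002,-0.002,-0.3],[0.002,-0.002,-0.309],[0.002,-0.002,-0.309],[0.002,-0.002,-0.309],[0.002,-0.002,-0.309],[0.002,-0.002,-0.309],[0.002,-0.002,-0.309],[0.002,-0.002,-0.309],[0.002,-0.002,-0.309],[0.002,-0.002,-0.309],[0.002,-0.002,-0.309],[0.002,-0.002,-0.309]],"spin":[0,0,0,0,0,0,0,0,0,0,0,0,0,0,0,0]}'
python3 -m handwheel '{"gripper":[-1,-1,-1,-1,-1],"travel":[[0,0,0.06],[0,0,0.14],[0,0,0.22],[0,0,0.3],[0,0,0.3]],"spin":[0,0,0,0,0]}'
```

```text
t: 11.95
eef_pos: [0.4583, -0.3106, 0.0654]
ee_rot: [1.914, 1.571, -1.287]
force: [0.3, 0.5, 0.7]
width: 0.0437
t: 12.45
eef_pos: [0.4608, -0.3119, 0.221]
ee_rot: [2.781, 1.562, -0.418]
force: [1.0, -0.9, -2.5]
width: 0.0436
```

```bash
python3 -m handwheel '{"gripper":[-1,-1,-1,-1,-1,-1,-1,-1,-1],"travel":[[0.05,0.04,0],[0.11,0.09,0],[0.17,0.14,0],[0.23,0.19,0],[0.29,0.23,0],[0.32,0.25,0],[0.332,0.252,0],[0.332,0.252,0],[0.332,0.252,0]],"spin":[0,0,0,0,0,0,0,0,0]}'
python3 - <<'E'
from meas import *
s=arm.get_state();p=s['eef_pos'];print(p)
f=viewer.grab_frame('wrist')
cv2.imwrite('pics/w4.png',f['pixels'])
h=p[2]+.035;u=proj(f,[p[0],p[1],h]);b=circ(f,*u,h);print(b,b[1]-p)
E
```

```text
t: 13.35
eef_pos: [0.6232, -0.1852, 0.2148]
ee_rot: [-0.065, 1.569, 3.017]
force: [-0.4, -0.3, -2.8]
width: 0.0437
[ 0.62323752 -0.18515582  0.21475896]
(np.float32(123.22602), array([ 0.62323752, -0.18815582,  0.24975896])) [ 0.    -0.003  0.035]
```

View pics/w4.png

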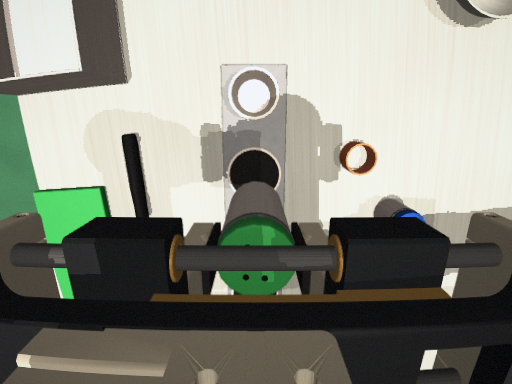

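Green hangs upright, centred in the jaws at (257,255), over pad 4 at (254,173). Lowering it now.

```bash
python3 -m handwheel '{"gripper":[-1,-1,-1,-1,-1,-1,-1,-1,-1,1,1,1,1,1],"travel":[[0.001,0.002,-0.06],[0.001,0.002,-0.14],[0.001,0.002,-0.2],[0.001,0.002,-0.25],[0.001,0.002,-0.27],[0.001,0.002,-0.28],[0.001,0.002,-0.28],[0.001,0.002,-0.28],[0.001,0.002,-0.28],[0.001,0.002,-0.28],[0.001,0.002,-0.28],[0.001,0.002,-0.28],[0.001,0.002,-0.28],[0.001,0.002,-0.28]],"spin":[0,0,0,0,0,0,0,0,0,0,0,0,0,0]}'
```

```text
t: 14.8
eef_pos: [0.6249, -0.1836, 0.0755]
ee_rot: [3.064, 1.571, -0.136]
force: [0.4, 0.1, -0.2]
width: 0.0779
```

```bash
python3 -m handwheel '{"gripper":[1,1,1,1,1,1,1,1,1,1,1,1,1,1],"travel":[[0,0,0.04],[0,0,0.12],[0,0,0.2],[0,0,0.28],[0,0,0.3],[-0.06,0.03,0.3],[-0.12,0.06,0.3],[-0.18,0.09,0.3],[-0.24,0.12,0.3],[-0.3,0.14,0.3],[-0.36,0.141,0.3],[-0.389,0.141,0.3],[-0.389,0.141,0.3],[-0.389,0.141,0.3]],"spin":[0,0,0,0,0,0,0,0,0,0,0,0,0,0]}'
python3 - <<'E'
from meas import *
s=arm.get_state();p=s['eef_pos'];print(p)
f=viewer.grab_frame('wrist');cv2.imwrite('pics/w5.png',f['pixels'])
u=proj(f,[.4305,-.1135,.064]);print(u,circ(f,*u,.064))
f=viewer.grab_frame('top');cv2.imwrite('pics/t5.png',f['pixels'])
u=proj(f,[.6242,-.1849,.108]);print(u,circ(f,*u,.108))
f=viewer.grab_frame('scene');cv2.imwrite('pics/s5.png',f['pixels'])
E
```

```text
t: 16.2
eef_pos: [0.431, -0.1131, 0.2258]
ee_rot: [-3.1, 1.57, -0.017]
force: [0.5, -0.3, 1.4]
width: 0.0877
[ 0.43096229 -0.11313072  0.22577227]
[256.80749347 180.39308479] (np.float32(247.92117), array([ 0.4325, -0.1175,  0.064 ]))
[339.34786283 170.87136624] (np.float32(117.09335), array([ 0.6232, -0.1829,  0.108 ]))
```

View pics/w5.png

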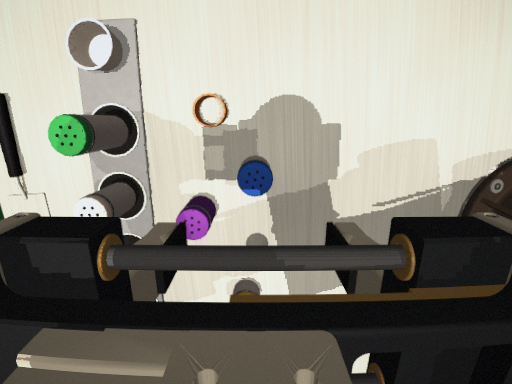

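View pics/s5.png

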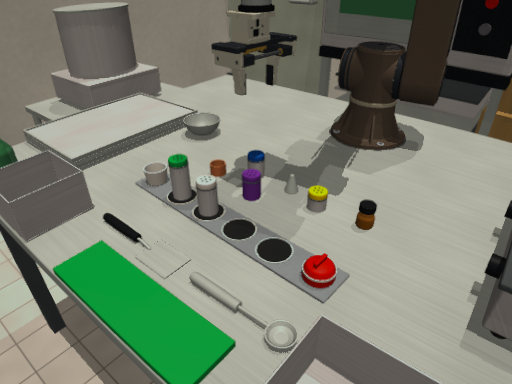

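White and green stand upright on pads 3 and 4. The blue cap is at (255,178), between the jaws. The purple can at (195,220) is clear of the finger path, and the gripper body will pass above it.

```bash
python3 -m handwheel '{"gripper":[1,1,1,1,1,1,1,1,-1,-1,-1,-1,-1,-1,-1,-1,-1],"travel":[[0.002,-0.006,-0.06],[0.002,-0.006,-0.14],[0.002,-0.006,-0.22],[0.002,-0.006,-0.3],[0.002,-0.006,-0.34],[0.002,-0.006,-0.36],[0.002,-0.006,-0.367],[0.002,-0.006,-0.367],[0.002,-0.006,-0.367],[0.002,-0.006,-0.367],[0.002,-0.006,-0.367],[0.002,-0.006,-0.367],[0.002,-0.006,-0.367],[0.002,-0.006,-0.367],[0.002,-0.006,-0.367],[0.002,-0.006,-0.367],[0.002,-0.006,-0.367]],"spin":[0,0,0,0,0,0,0,0,0,0,0,0,0,0,0,0,0]}'
python3 -m handwheel '{"gripper":[-1,-1,-1,-1,-1,-1],"travel":[[0,0,0.06],[0,0,0.14],[0,0,0.22],[0,0,0.28],[0,0,0.28],[0,0,0.28]],"spin":[0,0,0,0,0,0]}'
```

```text
t: 18.05
eef_pos: [0.4315, -0.1161, 0.042]
ee_rot: [3.067, 1.571, -0.133]
force: [-0.0, 0.2, 2.3]
width: 0.0435
t: 18.65
eef_pos: [0.4311, -0.1159, 0.1819]
ee_rot: [-2.397, 1.57, 0.685]
force: [-0.4, -0.4, -2.8]
width: 0.0436
```

```bash
python3 -m handwheel '{"gripper":[-1,-1,-1,-1,-1,-1,-1,-1,-1,-1],"travel":[[0.04,0.04,0],[0.1,0.09,0],[0.16,0.14,0],[0.22,0.19,0],[0.28,0.22,0],[0.34,0.24,0],[0.39,0.242,0],[0.407,0.242,0],[0.407,0.242,0],[0.407,0.242,0]],"spin":[0,0,0,0,0,0,0,0,0,0]}'
python3 - <<'E'
from meas import *
s=arm.get_state();p=s['eef_pos'];print(p)
f=viewer.grab_frame('wrist')
cv2.imwrite('pics/w6.png',f['pixels'])
h=p[2]+.022;u=proj(f,[p[0],p[1],h]);b=circ(f,*u,h);print(b,b[1]-p)
f=viewer.grab_frame('scene');cv2.imwrite('pics/s6.png',f['pixels'])
E
```

```text
t: 19.65
eef_pos: [0.6335, 0.0046, 0.1803]
ee_rot: [0.215, 1.568, -2.986]
force: [-0.1, 0.3, -1.9]
width: 0.0431
[0.6334564  0.00458866 0.18033612]
(np.float32(160.065), array([0.6334564 , 0.00258866, 0.20233612])) [ 0.    -0.002  0.022]
```

View pics/w6.png

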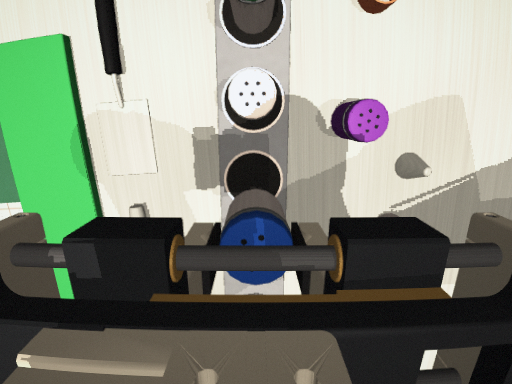

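```bash
python3 -m handwheel '{"gripper":[-1,-1,-1,-1,-1,-1,-1,-1,-1,1,1,1,1,1],"travel":[[0.002,0.002,-0.06],[0.002,0.002,-0.13],[0.002,0.002,-0.19],[0.002,0.002,-0.23],[0.002,0.002,-0.25],[0.002,0.002,-0.261],[0.002,0.002,-0.261],[0.002,0.002,-0.261],[0.002,0.002,-0.261],[0.002,0.002,-0.261],[0.002,0.002,-0.261],[0.002,0.002,-0.261],[0.002,0.002,-0.261],[0.002,0.002,-0.261]],"spin":[0,0,0,0,0,0,0,0,0,0,0,0,0,0]}'
```

```text
t: 21.15
eef_pos: [0.6358, 0.0059, 0.0514]
ee_rot: [2.893, 1.571, -0.308]
force: [0.8, 1.2, -0.5]
width: 0.0778
```

```bash
python3 -m handwheel '{"gripper":[1,1,1,1,1,1,1,1,1,1,1,1,1,1],"travel":[[0,0,0.04],[0,0,0.12],[0,0,0.2],[0,0,0.28],[0,0,0.34],[-0.06,0.03,0.34],[-0.12,0.06,0.34],[-0.18,0.09,0.34],[-0.24,0.12,0.34],[-0.3,0.15,0.34],[-0.35,0.156,0.34],[-0.36,0.156,0.34],[-0.36,0.156,0.34],[-0.36,0.156,0.34]],"spin":[0,0,0,0,0,0,0,0,0,0,0,0,0,0]}'
python3 - <<'E'
from meas import *
s=arm.get_state();p=s['eef_pos'];print(p)
f=viewer.grab_frame('wrist');cv2.imwrite('pics/w7.png',f['pixels'])
u=proj(f,[.456,.084,.046]);print(u,circ(f,*u,.046))
E
```

```text
t: 22.55
eef_pos: [0.4565, 0.084, 0.2216]
ee_rot: [-2.843, 1.57, 0.24]
force: [0.0, 0.3, -0.0]
width: 0.0875
[0.45648543 0.08399624 0.22162885]
[256.71884348 178.31357699] (np.float32(161.16742), array([0.459, 0.084, 0.046]))
```

View pics/w7.png

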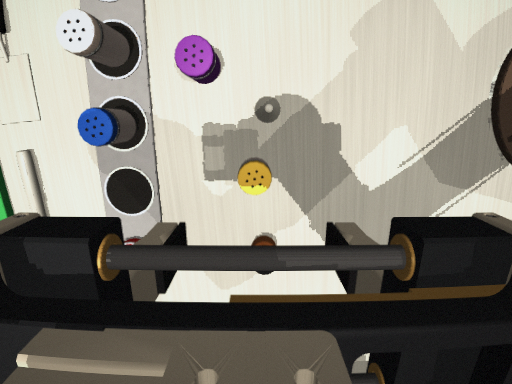

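The yellow cap is at (255,177), centred between the jaws, and the cone at (267,109) is clear. Grasping it.

```bash
python3 -m handwheel '{"gripper":[1,1,1,1,1,1,1,1,-1,-1,-1,-1,-1,-1,-1,-1,-1],"travel":[[0.001,0,-0.06],[0.001,0,-0.14],[0.001,0,-0.22],[0.001,0,-0.3],[0.001,0,-0.35],[0.001,0,-0.37],[0.001,0,-0.38],[0.001,0,-0.38],[0.001,0,-0.38],[0.001,0,-0.38],[0.001,0,-0.38],[0.001,0,-0.38],[0.001,0,-0.38],[0.001,0,-0.38],[0.001,0,-0.38],[0.001,0,-0.38],[0.001,0,-0.38]],"spin":[0,0,0,0,0,0,0,0,0,0,0,0,0,0,0,0,0]}'
python3 -m handwheel '{"gripper":[-1,-1,-1,-1,-1,-1],"travel":[[0,0,0.06],[0,0,0.14],[0,0,0.22],[0,0,0.26],[0,0,0.26],[0,0,0.26]],"spin":[0,0,0,0,0,0]}'
```

```text
t: 24.3
eef_pos: [0.4565, 0.0841, 0.0316]
ee_rot: [-2.643, 1.57, 0.44]
force: [-0.9, 0.6, 4.5]
width: 0.0437
t: 24.9
eef_pos: [0.4557, 0.0838, 0.161]
ee_rot: [-0.826, 1.57, 2.257]
force: [0.2, 0.3, -1.8]
width: 0.0431
```

```bash
python3 -m handwheel '{"gripper":[-1,-1,-1,-1,-1,-1,-1,-1,-1,-1],"travel":[[0.04,0.01,0],[0.1,0.02,0],[0.16,0.03,0],[0.22,0.032,0],[0.28,0.032,0],[0.33,0.032,0],[0.36,0.032,0],[0.367,0.032,0],[0.367,0.032,0],[0.367,0.032,0]],"spin":[0,0,0,0,0,0,0,0,0,0]}'
python3 - <<'E'
from meas import *
s=arm.get_state();p=s['eef_pos'];print(p)
f=viewer.grab_frame('wrist')
cv2.imwrite('pics/w8.png',f['pixels'])
h=p[2]+.0145;u=proj(f,[p[0],p[1],h]);b=circ(f,*u,h);print(b,b[1]-p)
E
```

```text
t: 25.9
eef_pos: [0.6386, 0.0997, 0.1603]
ee_rot: [0.352, 1.569, -2.849]
force: [0.4, 0.4, -1.3]
width: 0.0432
[0.63862781 0.0996984  0.16025653]
(np.float32(186.09677), array([0.63962781, 0.0996984 , 0.17475653])) [1.00000000e-03 1.38777878e-17 1.45000000e-02]
```

View pics/w8.png

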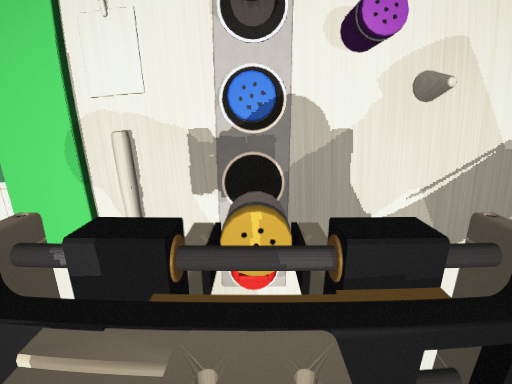

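```bash
python3 -m handwheel '{"gripper":[-1,-1,-1,-1,-1,-1,-1,-1,-1,1,1,1,1,1],"travel":[[0.001,0,-0.06],[0.001,0,-0.12],[0.001,0,-0.17],[0.001,0,-0.21],[0.001,0,-0.23],[0.001,0,-0.241],[0.001,0,-0.241],[0.001,0,-0.241],[0.001,0,-0.241],[0.001,0,-0.241],[0.001,0,-0.241],[0.001,0,-0.241],[0.001,0,-0.241],[0.001,0,-0.241]],"spin":[0,0,0,0,0,0,0,0,0,0,0,0,0,0]}'
python3 -m handwheel '{"gripper":[1,1,1,1,1,1,1,1,1,1,1,1,1],"travel":[[0,0,0.04],[0,0,0.12],[0,0,0.2],[0,0,0.28],[0,0,0.36],[-0.06,0.06,0.4],[-0.12,0.12,0.4],[-0.18,0.18,0.4],[-0.24,0.24,0.4],[-0.3,0.3,0.4],[-0.36,0.36,0.4],[-0.36,0.42,0.4],[-0.36,0.42,0.4]],"spin":[0,0,0,0,0,0,0,0,0,0,0,0,0]}'
python3 - <<'E'
from meas import *
f=viewer.grab_frame('top');cv2.imwrite('pics/t9.png',cv2.resize(f['pixels'][130:290,90:420],None,fx=2.4,fy=2.4,interpolation=cv2.INTER_CUBIC))
P=[(.6394,.1002),(.634,.0055),(.6288,-.0894),(.6232,-.1844)]
for (n,h),p in zip((('yellow',.046),('blue',.064),('white',.082),('green',.1)),P):
    u=proj(f,[*p,h+.008]);b=circ(f,*u,h+.008);print(n,u.round(1),b[0],((b[1][:2]-p)*1000).round(1))
f2=viewer.grab_frame('scene');cv2.imwrite('pics/s9.png',cv2.resize(f2['pixels'][120:300,120:360],None,fx=3.2,fy=3.2,interpolation=cv2.INTER_CUBIC))
for (n,h),p in zip((('yellow',.046),('blue',.064),('white',.082),('green',.1)),P):
    u=proj(f2,[*p,h+.008]);b=circ(f2,*u,h+.008);c=circ(f2,*proj(f2,[*p,.008]),.008,.034);print(n,((b[1][:2]-p)*1000).round(1),'pad',((c[1][:2]-p)*1000).round(1))
E
```

```text
t: 27.35
eef_pos: [0.6403, 0.0999, 0.0409]
ee_rot: [-2.87, 1.571, 0.213]
force: [0.0, 0.8, 0.3]
width: 0.0774
t: 28.65
eef_pos: [0.4595, 0.3129, 0.2411]
ee_rot: [-2.215, 1.57, 0.872]
force: [-0.1, -0.8, -0.1]
width: 0.0877
yellow [209.3 165.4] 174.9474 [-1.  0.]
blue [251.3 167.3] 113.29971 [2. 2.]
white [294.6 169.2] 170.10164 [0. 0.]
green [339.1 171.3] 103.93338 [1. 2.]
yellow [3. 2.] pad [2. 0.]
blue [5. 5.] pad [ 2. -0.]
white [3. 1.] pad [ 1. -0.]
green [6. 7.] pad [ 2. -0.]
```

View pics/t9.png

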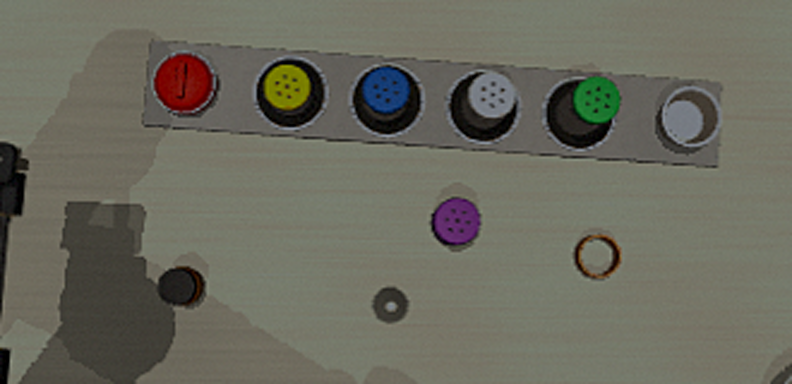

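View pics/s9.png

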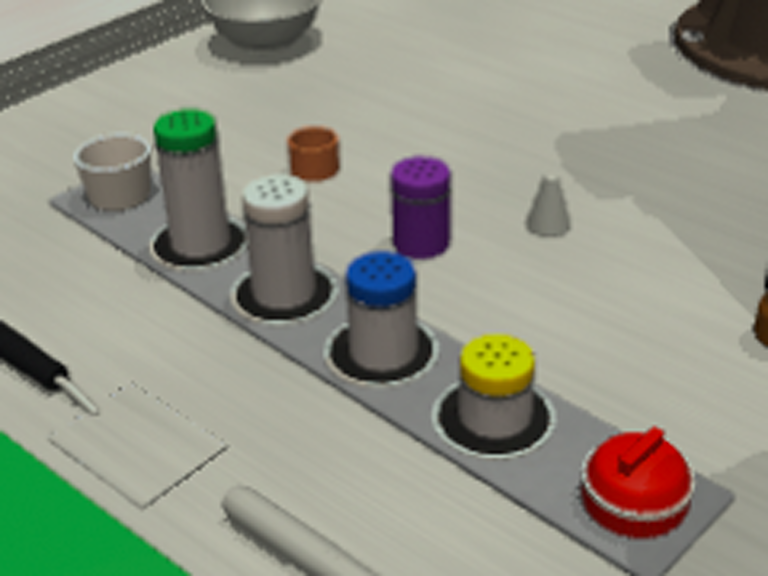

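```bash
python3 -c "
from station import arm
print(arm.get_state()['t']);print(arm.job_done())"
```

```text
28.75
the job is handed in; nothing more can be done
None
```

I placed the four shakers in height order from the timer end and handed the job in at 28.8 s. Yellow is on pad 1, blue on pad 2, white on pad 3 and green on pad 4, each moved once by a straight-down grasp. The purple can and the other items were left alone.

**Last checks:** the final top and scene pictures show all four upright and fully inside their white rings, with the gripper well clear. In the top view each cap is within about 3 mm of its pad's centre, and a shaker can be 12 mm off before it overhangs the pad.

**Disagreement:** the scene-camera fit put the blue and green caps about 6–8 mm off relative to their pads. I think that fit was thrown by the sides of the cans in the slanted view, because both bases look centred in the picture, so I did not move them again.

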